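# Put the sample turntable in gear and index it

### The job

Put the hand-cranked sample turntable in gear: slide the gear-change knob fully home towards the crank, and since the gear teeth stand tip to tip, rock the crank a little until they drop fully into mesh. Then turn the crank until the turntable's pointer stands at the upright index post, and let go. Move the turntable only through the gears, touching neither it nor the index post by hand, and leave the loose parts lying about undisturbed.

Things in the scene. Friction and masses are not known exactly. Their poses are not given: they have to be found in the camera images.
- drive_bed: Fixed grey bed plate of the drive, 290 x 150 mm, its top face 12 mm above the bench; origin at the centre of its underside on the bench. Its own x axis runs along the bed from the crank spindle (at x = -80 mm, y = 0) through the turntable (at x = +15 mm, y = 0 before shifting) to the gear-change knob (x = +107 mm, y = 0 before shifting); its z is up. Its -y long side faces the robot.
- spindle_axis (a point): Point on the upright axis of the hand spindle, 76 mm above the bench (top of the crank arm). The spindle carries a steel spur gear, 10 teeth, 92 mm over the tips, 30 to 42 mm above the bench, and above it a crank arm 50 mm long. The spindle turns endlessly either way and stays where left (friction 0.06 N m).
- crank_handle (a point): Middle of the crank's upright black round handle, 13 mm diameter, 76 to 121 mm above the bench (this point at 100 mm), 50 mm from the spindle axis; on its robot side at the start. It can be pushed sideways or taken between open fingers from above. The crank arm is 18 mm wide, its top at 76 mm.
- spindle (a joint): Angle of the spindle, rad, counter-clockwise from above positive; starts near 0 with the crank along the bed's -y. In mesh the turntable turns equally far the opposite way, with a few degrees of backlash. One tooth pitch is 0.63 rad, so rocking the crank 0.35 rad to both sides always finds the gap.
- knob_middle (a point): Middle of the black round gear-change knob, 25 mm diameter, 64 to 104 mm above the bench (this point at 85 mm), on a 13 mm stem. It slides along the bed's -x, towards the spindle.
- shift_knob (a joint): Travel of the gear-change knob, m: 0 out of gear, 0.013 fully home against its stop, growing towards the spindle. Held by 7 N friction, it stays where left; pushing it home takes up to about 12 N.
- carriage (a joint): How far the turntable carriage lags behind the knob, m. The knob pushes the carriage through a spring (2 to 5 N), so 0 = carriage fully follows the knob; about 0.010 = knob home but the gear teeth still stand tip to tip. With the knob home it falls to near 0 when the teeth drop into mesh (it may breathe by 1 to 2 mm as the gears turn).
- turntable_axis (a point): Point on the upright axis of the turntable, on top of its white platform, 53 mm above the bench. The platform (62 mm diameter, three fixed white-capped vials on it up to 105 mm above the bench) sits on a brass gear of the same form and size as the spindle's. It rides on the carriage.
- pointer_tip (a point): Tip of the dark steel pointer on the turntable, 57 mm from its axis, 46 mm above the bench. It starts about 0.5 to 1.1 rad clockwise (from above) of the index post.
- index_mark (a point): Where the pointer's tip must come: just in front (on the axis side) of the upright steel index post, 57 mm from the turntable's axis, 46 mm above the bench. The post, 8 mm diameter, its top 60 mm above the bench, is clamped on an arm of the carriage, on the robot's side of it, in a different direction each time.
- turntable: The driven gear with platform, vials and pointer (origin on its axis at bench height). Not to be touched by the robot.
- index_arm: The arm with the index post (origin on the turntable's axis at bench height). Not to be touched by the robot.
- hex_key: Loose black L-shaped hex key, 27 x 84 x 4 mm, lying on the bench on the robot's side of the bed; origin at the centre of its underside. Leave alone.
- steel_adapter: Loose steel tube fitting, 16 x 14 x 22 mm, standing behind the bed; origin at the centre of its underside. Leave alone.
- bench_tee: Loose brass tee fitting, 32 x 44 x 16 mm, lying behind the bed; origin at the centre of its underside. Leave alone.
- ptfe_tape: Loose white tape roll, 48 mm diameter, 13 mm high, lying behind the bed; origin at the centre of its underside. Leave alone.

How it is judged:
By the outcome, as a careful person would: the job done as asked, in the order asked, and still so for the second after the job is handed in, with the robot touching nothing.
It also fails if it takes over 54 s, if anything falls off the work surface, if the arm or the gripper's body presses on something with over 40 N, if the wrist force passes 120 N, or if a joint passes its speed limit or range.

### The arm

A 6-joint arm with a two-finger parallel gripper is mounted at the origin on a cart in front of the work surface, level with it; the furniture and walls round the work are solid. World frame = base frame: x ahead of the robot, y to its left, z up, the work surface at z = 0. Lengths are in m, angles in rad, forces in N, time in s.
With the tool pointing down it reaches from about 0.425 to 0.95 m from the base axis. Payload 3.5 kg.
Tool frame: the origin (TCP) lies between the finger pads; the fingertips stand 17 mm ahead of it and the grasp point (between the pads) lies 2 mm behind it (ctrl.tip_reach is the distance from the TCP to the fingertips, in m); z points along the fingers, y is the direction in which the jaws open and shut (so a half turn about z gives the same grasp; the last joint's range is limited). The gripper opens to 85 mm and grips with 20 to 120 N. Pads are 22 mm wide; open, the fingers measure 114 mm over their backs; the gripper's body (76 mm by 85 mm) begins 54 mm behind the grasp point. The pads swing forward as they close: fully open they stand 13 mm farther back than shut.
Start: joints at [-1.493, 0.286, 1.577, -0, 1.279, -0.15], TCP at [0.152, -0.658, 0.215] pointing down, gripper open.
Joint ranges: [-2.77, 2.77], [-0.9, 2.22], [0.21, 2.48], [-1.53, 4.67], [0.24, 2.81], [-2.84, 2.84]. Speed limits (rad/s): [2.79, 2.79, 3.14, 3.14, 3.14, 3.14].

### API

Orientations are given as a unit quaternion [x, y, z, w].
In Python, from plant import monitor, imaging, workorder, ctrl gives the robot as it stands.
- The arm moves only by the tool send_rows, never from a script. Its argument "rows" is a list of rows, each a list of 4 numbers: the shift along the world's x, y, z normalised to -1 to 1, where 1 is 0.3 m, then the turn about the world's z normalised to -1 to 1, where 1 is 360 degrees. A call has 1 to 20 rows; each row is the pose to reach, as a shift and turn from the pose commanded when the call began, turning the shorter way round; what a row does not reach only later rows make up. A row lasts 1/8 s, in which the tool goes at most 62.5 mm and 10.7 degrees, less where a joint would pass 70% of its speed; a pose out of reach is approached as far as the arm can. A call with a number of a shift or a turn outside -1 to 1 is refused whole. A call with a gripper value outside its range is refused whole. "jaw" is the closure, from 0 (fully open) to 1 (shut), set as the call begins (left out, the last holds). The fingers move at their own pace and stop on an object; "newtons" is the grip in N (left out, the last holds). Time passes only in rows, so rows that repeat a pose let the fingers close. It gives the time, the measured TCP pose, the force and the opening at its end, in the units of the state.
- monitor.get_state(): the state, without advancing time (a new reading comes with each control period).
- imaging.read_camera(name): name is "scene" or "top" or "wrist"; returns the picture (480x640x3 uint8, red, green, blue); there is no depth.
- imaging.calibration(name): a dict with "intrinsics" (3x3 intrinsics, pixels), "cam_to_world" (4x4, takes a point from camera to world coordinates). Camera axes: x right, y up, looking along -z (the intrinsics and any distortion apply to the point x, -y, -z); pixel columns grow to the right and rows downward; lengths in m; the calibration is good to about 2 mm. A picture is of the moment at which its call begins: read the wrist's pose just before it. calibration takes no time and is no camera call; for the wrist camera it gives the pose at the moment of the call.
- workorder.sign_off(): hands the job in, once; it reports no verdict.
The state is a dict: "time": time; "qpos": joint angles; "dq": joint speeds; "joint_efforts": joint torques, N m; "eef_pos": TCP position; "tcp_rot": TCP orientation; "contact_force": force on the tool from outside, world axes, zero at the start; "wrist_torque": the same for the moment, N m; "opening": opening from 0.0 (shut) to 1.0 (fully open).
Only numpy, scipy, OpenCV 4.12 (cv2) and the standard library are available. Lean on these libraries where they do the work, as an engineer would, in place of code of your own. Each camera call takes 0.05 s, during which the arm holds its last target.

## Working session

There is one attempt and no reset: what is moved stays moved. The work goes in short steps, Python scripts to look and compute and a tool call to move; the robot and the scene stay as the last step left them, time stands still between calls to the robot, and variables do not carry over. Pictures are saved under pics/ and viewed, and the job is handed in when it is done.

Besides the shell and the picture viewer there is one more tool, called after "Emit:" as name(argument=value, ...) on one line, values as JSON. send_rows: Moves the arm, as the interface text tells. Scaled input: -1 to 1 covers 0.3 m each way for a shift and 360 degrees each way for a turn. Its arguments: {"type":"object","properties":{"rows":{"type":"array"},"jaw":{"type":"number"},"newtons":{"type":"number"}},"required":["rows"]}

```bash
mkdir -p pics; ls; python3 - <<'E'
from plant import monitor, imaging, workorder, ctrl
import cv2
s=monitor.get_state(); print(s, ctrl.tip_reach)
for n in ("scene","top"):
    im=imaging.read_camera(n); cv2.imwrite(f"pics/{n}0.png",im[:,:,::-1]); c=imaging.calibration(n); print(n,c)
E
```

```text
pics
{'time': 0.0, 'qpos': array([-1.49302096e+00,  2.87161735e-01,  1.57820565e+00, -1.03075997e-06,
        1.27861632e+00, -1.50019850e-01]), 'dq': array([ 0.00176179, -0.00126867, -0.00048314, -0.00142004, -0.00026971,
       -0.0002448 ]), 'joint_efforts': array([ 1.01068443e-03, -4.05981410e+01, -2.92623442e+01, -8.00848011e-05,
        5.82801760e-03, -2.34167587e-06]), 'eef_pos': array([ 0.15239504, -0.65684166,  0.21383435]), 'tcp_rot': array([ 9.93519949e-01,  1.13651576e-01,  4.26826885e-05, -1.19476498e-03]), 'contact_force': array([ 0.34004052,  0.16315197, -0.00657184]), 'wrist_torque': array([-0.07634591,  0.11793974, -0.04492043]), 'opening': 0.9966565597584097} 0.017
scene {'intrinsics': array([[618.89050836,   0.        , 324.85735694],
       [  0.        , 618.89050836, 235.31098406],
       [  0.        ,   0.        ,   1.        ]]), 'cam_to_world': array([[-0.58519821,  0.47483222, -0.65732596, -0.01675951],
       [-0.81083526, -0.3332069 ,  0.48116457,  0.4539947 ],
       [ 0.0094469 ,  0.81455971,  0.58000279,  0.60704286],
       [ 0.        ,  0.        ,  0.        ,  1.        ]])}
top {'intrinsics': array([[457.22784322,   0.        , 322.54097787],
       [  0.        , 457.22784322, 236.30751124],
       [  0.        ,   0.        ,   1.        ]]), 'cam_to_world': array([[-0.00153799,  0.99471923, -0.1026221 ,  0.50448884],
       [-0.99951594, -0.0047179 , -0.03075106,  0.00310045],
       [-0.03107284,  0.10252513,  0.99424498,  0.92482983],
       [ 0.        ,  0.        ,  0.        ,  1.        ]])}
```

View pics/scene0.png

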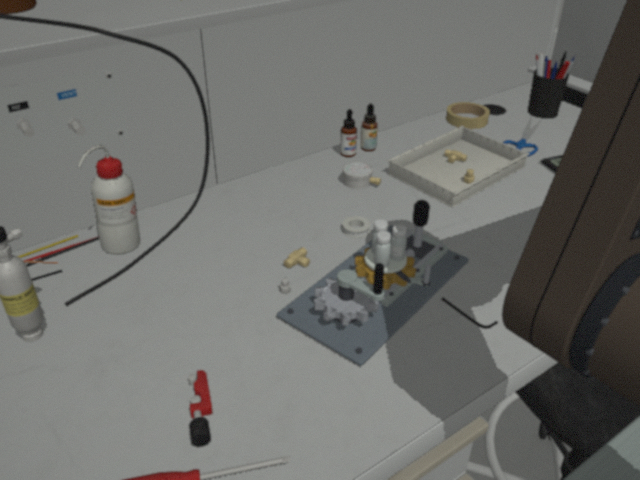

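View pics/top0.png

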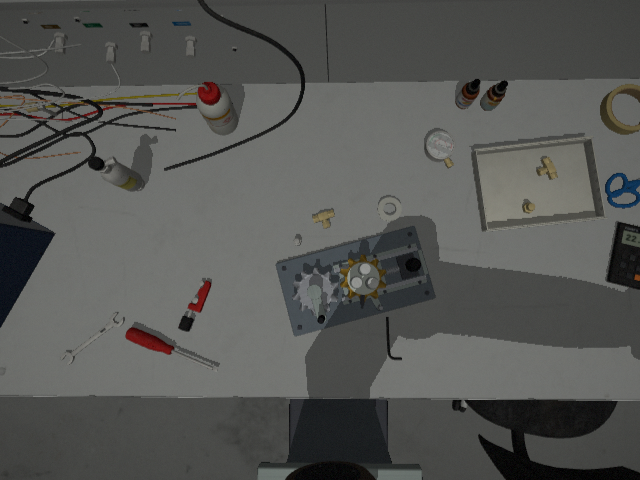

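The top view shows the bed around (355,280), with the spindle gear at about (316,290), the turntable at (362,277), the knob at (413,265) and the crank handle at (321,320). The scene view shows the handle at (378,278) and the knob at (421,213). Next I'll zoom in.

```bash
python3 - <<'E'
import cv2
a=cv2.imread("pics/top0.png")[215:345,265:445]; cv2.imwrite("pics/topz.png",cv2.resize(a,None,fx=4.4,fy=4.4,interpolation=cv2.INTER_CUBIC))
a=cv2.imread("pics/scene0.png")[190:370,270:500]; cv2.imwrite("pics/scenez.png",cv2.resize(a,None,fx=3.3,fy=3.3,interpolation=cv2.INTER_CUBIC))
E
```

```text
(no output)
```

View pics/topz.png

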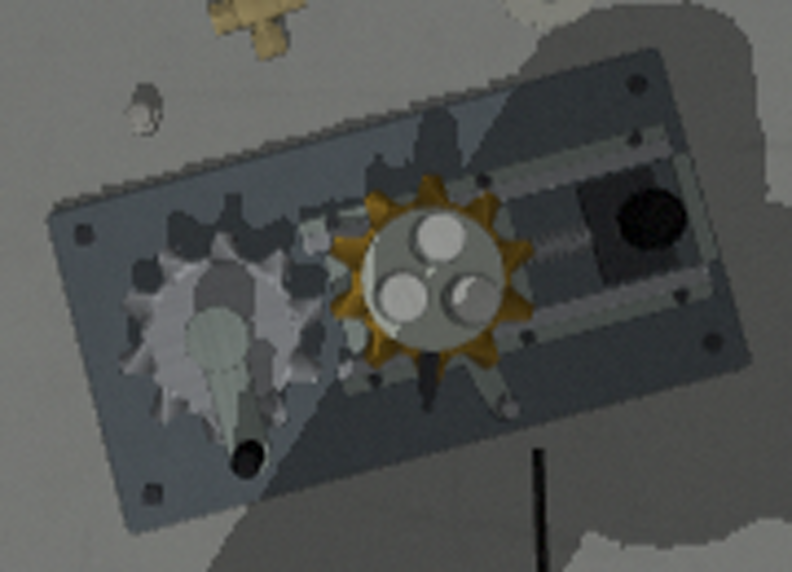

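View pics/scenez.png

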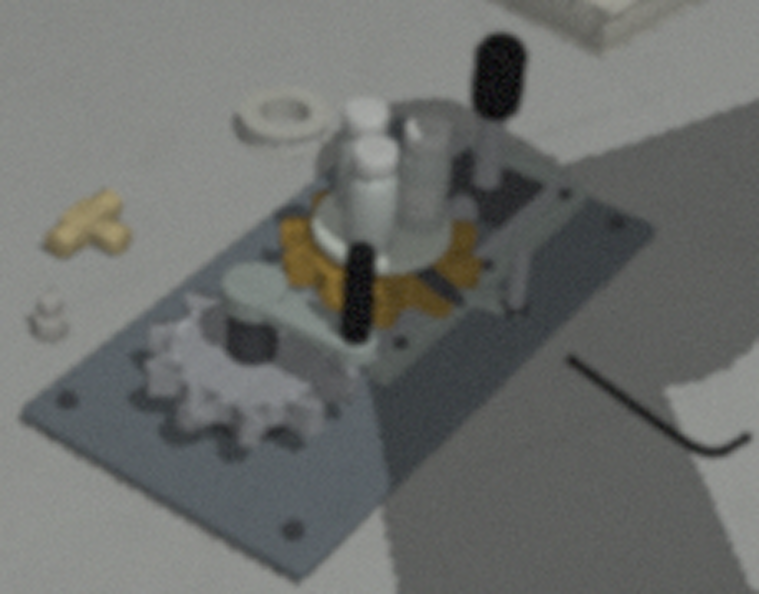

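The zoomed top crop shows the bed corners at (50,215), (655,48), (750,365) and (130,532). The crank hub is at (217,340), the handle top at (247,459), the knob top at (652,219), the pointer tip at (428,408) and the post top at (508,407).

```bash
cat > h.py <<'E'
import numpy as np
from plant import imaging
def ray(cal,uv):
    K=cal["intrinsics"];T=cal["cam_to_world"]
    d=np.array([(uv[0]-K[0,2])/K[0,0],-(uv[1]-K[1,2])/K[1,1],-1.0])
    return T[:3,3],T[:3,:3]@d
def onz(cal,uv,z):
    o,d=ray(cal,uv);return o+d*(z-o[2])/d[2]
def proj(cal,p):
    K=cal["intrinsics"];T=cal["cam_to_world"]
    q=T[:3,:3].T@(np.asarray(p)-T[:3,3]); return np.array([K[0,0]*q[0]/-q[2]+K[0,2],K[1,1]*-q[1]/-q[2]+K[1,2]])
E
python3 - <<'E'
from h import *
np.set_printoptions(precision=4,suppress=True)
c=imaging.calibration("top"); s=imaging.calibration("scene")
tz=lambda u,v:(265+(u+.5)/4.4-.5,215+(v+.5)/4.4-.5)
sz=lambda u,v:(270+(u+.5)/3.3-.5,190+(v+.5)/3.3-.5)
C=[onz(c,tz(*p),.012) for p in [(50,215),(655,48),(750,365),(130,532)]]
print(np.array(C)); 
for i in range(4): print(np.linalg.norm(C[i]-C[(i+1)%4]))
ctr=np.mean(C,0); ax=(C[1]-C[0]+C[2]-C[3])[:2]; ax/=np.linalg.norm(ax); ay=np.array([-ax[1],ax[0]])
print("ctr",ctr,"yaw",np.degrees(np.arctan2(ax[1],ax[0])))
S=[onz(s,sz(*p),.012) for p in [(22,415),(298,580),(655,232)]]; print("scene corners",np.array(S))
for n,p,z in [("hub",(217,340),.076),("handle",(247,459),.121),("knob",(652,219),.104),("ptr",(428,408),.046),("post",(508,407),.060),("plat",(433,278),.053)]:
    P=onz(c,tz(*p),z); d=P[:2]-ctr[:2]; print(n,P,"bed",d@ax,d@ay)
for n,p,z in [("hub",(250,285),.076),("handle",(361,247),.121),("knob",(502,40),.104)]:
    P=onz(s,sz(*p),z); d=P[:2]-ctr[:2]; print("S",n,P,"bed",d@ax,d@ay)
E
```

```text
[[ 0.5445  0.1247  0.012 ]
 [ 0.6195 -0.1507  0.012 ]
 [ 0.4766 -0.1898  0.012 ]
 [ 0.4027  0.0875  0.012 ]]
0.28543416917750725
0.14818223748275083
0.28697166896102544
0.14655515827455476
ctr [ 0.5108 -0.0321  0.012 ] yaw -74.91562641904723
scene corners [[ 0.5398  0.1293  0.012 ]
 [ 0.3988  0.0917  0.012 ]
 [ 0.4736 -0.1853  0.012 ]]
hub [0.4891 0.0454 0.076 ] bed -0.08046533762099939 -0.0008322217248287155
handle [0.4433 0.0313 0.121 ] bed -0.0787631436833122 -0.04873854888536938
knob [ 0.5381 -0.1325  0.104 ] bed 0.10403524363034161 0.00021710695537852098
ptr [ 0.4593 -0.0442  0.046 ] bed -0.0016791665851890718 -0.052880918860909176
post [ 0.4605 -0.0773  0.06  ] bed 0.030569389268230246 -0.060391240982864386
plat [ 0.5151 -0.0466  0.053 ] bed 0.01509414880241201 0.000340891297475103
S hub [0.492  0.0463 0.076 ] bed -0.08057148035003593 0.0021969947310215183
S handle [0.4426 0.0318 0.121 ] bed -0.07943927997242271 -0.04924395672173945
S knob [ 0.54   -0.1355  0.104 ] bed 0.10742895757776429 0.0012353327187849643
```

Emit:
send_rows(rows=[[0.08, 0.1, 0, 0.0], [0.16, 0.2, 0, 0.002], [0.25, 0.3, 0, 0.004], [0.34, 0.41, 0, 0.0057], [0.43, 0.52, 0, 0.0057], [0.52, 0.63, 0, 0.0057], [0.61, 0.74, 0, 0.0057], [0.67, 0.81, 0, 0.0057], [0.67, 0.81, 0, 0.0057]], jaw=1)

```text
time: 1.23
eef_pos: [0.3542, -0.413, 0.2148]
tcp_rot: [0.991, 0.133, -0.0, -0.0]
contact_force: [-0.6, 0.2, -0.1]
opening: 0.001
```

Emit:
send_rows(rows=[[0.08, 0.1, 0, 0.0], [0.17, 0.2, 0, 0], [0.25, 0.3, 0, 0], [0.34, 0.41, 0, 0], [0.43, 0.52, 0, 0], [0.52, 0.63, 0, 0], [0.6, 0.73, 0, 0], [0.65, 0.79, 0, 0], [0.65, 0.79, -0.1, 0], [0.65, 0.79, -0.2, 0], [0.65, 0.79, -0.25, 0], [0.65, 0.79, -0.25, 0]])

```text
time: 2.72
eef_pos: [0.5476, -0.1779, 0.1388]
tcp_rot: [0.991, 0.131, -0.001, -0.001]
contact_force: [0.4, 0.2, 0.3]
opening: -0.0
```

```bash
python3 - <<'E'
from plant import monitor, imaging
from h import *
import cv2
s=monitor.get_state(); print(s['eef_pos'],s['qpos'],s['contact_force'],s['time'])
im=imaging.read_camera("wrist"); cv2.imwrite("pics/w1.png",im[:,:,::-1])
im=imaging.read_camera("scene"); a=im[130:370,250:550,::-1]; cv2.imwrite("pics/s1.png",cv2.resize(a,None,fx=2.5,fy=2.5,interpolation=cv2.INTER_CUBIC))
E
```

```text
[ 0.54756869 -0.17792509  0.13884693] [-4.90260939e-01  1.46543603e-01  1.88760402e+00 -1.73420228e-04
  1.11033606e+00  8.17927842e-01] [0.42637727 0.24432029 0.27252222] 2.725
```

View pics/w1.png

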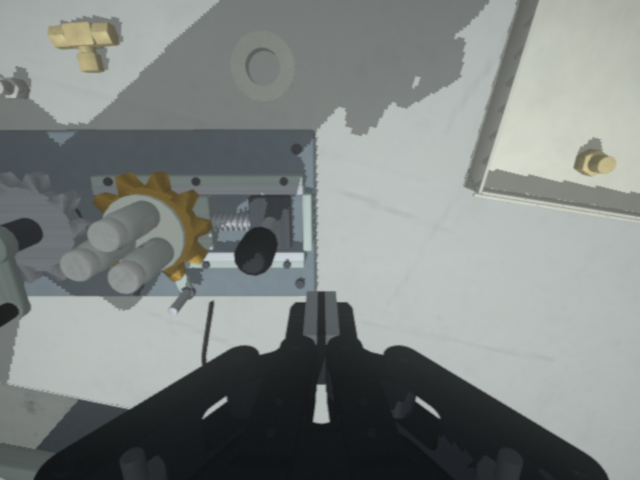

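View pics/s1.png

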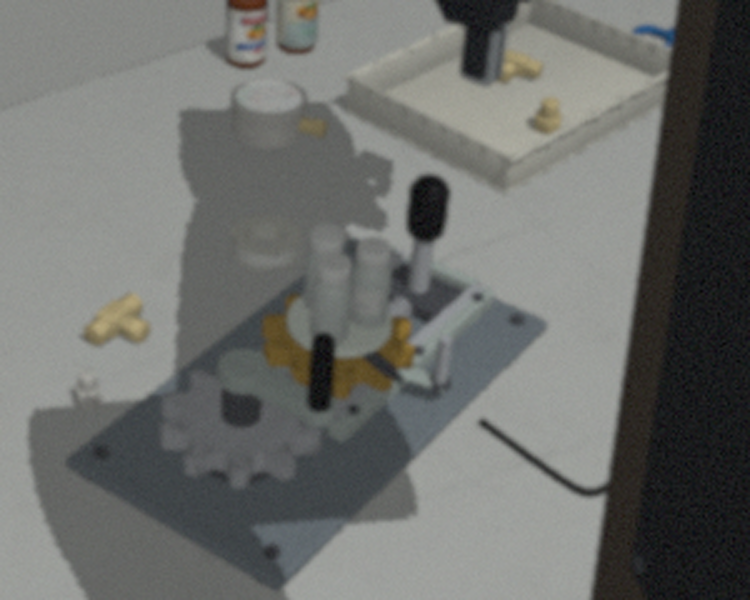

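The wrist view shows the closed fingers just to the right of the knob, whose top is at about (257,252), with nothing between them. I'll refine the knob position from this view and the handle position with it.

```bash
python3 - <<'E'
from h import *
np.set_printoptions(precision=4,suppress=True)
w=imaging.calibration("wrist")
print("knob top",onz(w,(257,250),.104),"stem-ish z", onz(w,(270,205),.064))
for p,z in [((300,297),.012),((300,130),.012)]: pass
for n,uv in [("c+x-y",(317,296)),("c+x+y",(316,130))]: print(n,onz(w,uv,.012))
print("fingertip proj of tcp tip", proj(w,[0.5476,-0.1779,0.122]))
E
```

```text
knob top [ 0.5481 -0.1374  0.104 ] stem-ish z [ 0.567  -0.1357  0.064 ]
c+x-y [ 0.4788 -0.1929  0.012 ]
c+x+y [ 0.6228 -0.1538  0.012 ]
fingertip proj of tcp tip [320.7964 279.1642]
```

Emit:
send_rows(rows=[[0.013, 0.003, -0.06, 0], [0.013, 0.003, -0.12, 0], [0.013, 0.003, -0.17, 0], [0.013, 0.003, -0.17, 0]])

```text
time: 3.32
eef_pos: [0.5509, -0.1758, 0.0867]
tcp_rot: [0.991, 0.131, -0.002, -0.001]
contact_force: [0.5, -0.7, 0.9]
opening: 0.003
```

Emit:
send_rows(rows=[[-0.003, 0.0097, 0, 0], [-0.005, 0.0193, 0, 0], [-0.008, 0.029, 0, 0], [-0.0105, 0.0386, 0, 0], [-0.0105, 0.0386, 0, 0]])

```text
time: 3.95
eef_pos: [0.5492, -0.1648, 0.0894]
tcp_rot: [0.991, 0.132, 0.0, 0.0]
contact_force: [1.0, -0.1, 0.5]
opening: -0.001
```

Emit:
send_rows(rows=[[-0.002, 0.0064, 0, 0], [-0.0035, 0.0129, 0, 0], [-0.005, 0.0193, 0, 0], [-0.005, 0.0193, 0, 0]])

```text
time: 4.45
eef_pos: [0.5476, -0.1591, 0.0892]
tcp_rot: [0.991, 0.132, -0.0, -0.0]
contact_force: [-0.2, -0.6, 0.0]
opening: 0.003
```

Emit:
send_rows(rows=[[-0.002, 0.0064, 0, 0], [-0.0035, 0.0129, 0, 0], [-0.005, 0.0193, 0, 0], [-0.005, 0.0193, 0, 0]])

```text
time: 4.95
eef_pos: [0.5462, -0.1533, 0.0892]
tcp_rot: [0.991, 0.132, -0.0, -0.0]
contact_force: [-0.6, -0.0, -0.2]
opening: 0.001
```

```bash
python3 - <<'E'
from plant import monitor, imaging
import cv2
im=imaging.read_camera("wrist"); cv2.imwrite("pics/w2.png",im[:,:,::-1])
E
```

```text
(no output)
```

View pics/w2.png

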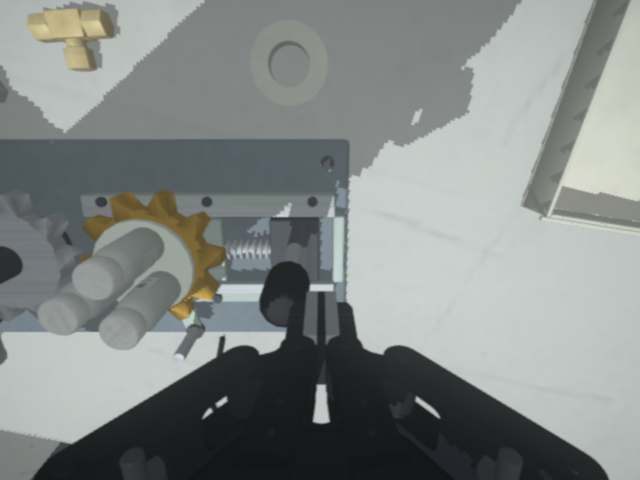

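The knob's left side is clear, and the finger's left face is almost touching it at about (300,300). I'll continue in 2 mm steps and watch the force.

Emit:
send_rows(rows=[[-0.002, 0.0064, 0, 0], [-0.0035, 0.0129, 0, 0], [-0.0035, 0.0129, 0, 0]])

```text
time: 5.38
eef_pos: [0.5451, -0.1494, 0.0892]
tcp_rot: [0.991, 0.132, -0.0, -0.0]
contact_force: [0.2, 0.5, -1.2]
opening: 0.002
```

Emit:
send_rows(rows=[[-0.002, 0.0064, 0, 0], [-0.0035, 0.0129, 0, 0], [-0.0035, 0.0129, 0, 0]])

```text
time: 5.75
eef_pos: [0.5441, -0.1456, 0.0892]
tcp_rot: [0.991, 0.132, 0.0, -0.0]
contact_force: [-0.8, -0.1, -0.5]
opening: 0.002
```

```bash
python3 - <<'E'
from plant import monitor, imaging
import cv2
im=imaging.read_camera("wrist"); cv2.imwrite("pics/w3.png",im[:,:,::-1])
im=imaging.read_camera("scene"); a=im[130:330,330:530,::-1]; cv2.imwrite("pics/s3.png",cv2.resize(a,None,fx=3,fy=3,interpolation=cv2.INTER_CUBIC))
E
```

```text
(no output)
```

View pics/w3.png

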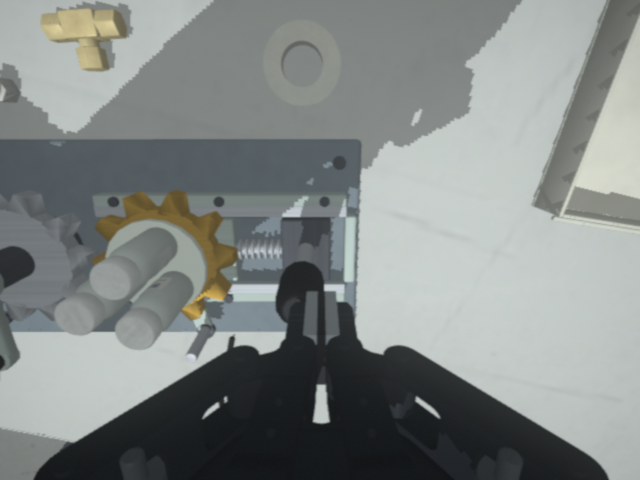

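View pics/s3.png

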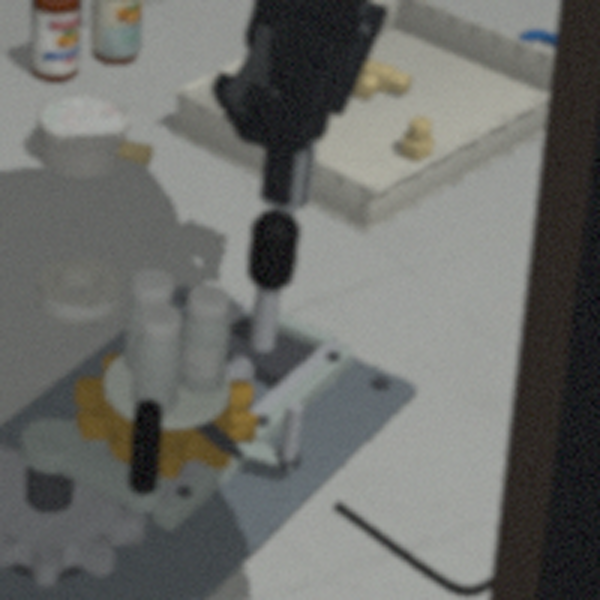

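```bash
python3 - <<'E'
from h import *
from plant import monitor
np.set_printoptions(precision=4,suppress=True)
w=imaging.calibration("wrist"); s=monitor.get_state(); t=s['eef_pos'];print(t, s['tcp_rot'],w['cam_to_world'])
ex=np.array([.260,-.9656,0]);ey=np.array([.9656,.26,0])
for dz in(-.017,0,.017):
  for o in (0,.011,-.011): print(dz,o,proj(w,t+[0,0,dz]+o*ey))
k=np.array([.541,-.136,0])
for kk in (k,k+.005*ey):
  for z in (.104,.064): print("knob",z,proj(w,kk+[0,0,z]),[proj(w,kk+[0,0,z]+.0125*np.array([np.cos(a),np.sin(a),0])) for a in np.radians([15,105,195,285])])
E
```

```text
[ 0.5441 -0.1457  0.0892] [ 0.9913  0.1315 -0.      0.    ] [[ 0.2611  0.913   0.3134  0.6252]
 [-0.9653  0.2469  0.085  -0.1229]
 [ 0.0002 -0.3247  0.9458  0.2474]
 [ 0.      0.      0.      1.    ]]
-0.017 0 [322.2995 278.8827]
-0.017 0.011 [322.349  260.8638]
-0.017 -0.011 [322.2518 296.2471]
0 0 [322.4383 293.2218]
0 0.011 [322.4953 273.8276]
0 -0.011 [322.3836 311.8487]
0.017 0 [322.6049 310.4265]
0.017 0.011 [322.6715 289.4409]
0.017 -0.011 [322.5412 330.5006]
knob 0.104 [301.1986 308.8545] [array([300.7603, 285.2325]), array([274.9903, 308.8034]), array([301.6157, 331.3298]), array([327.4031, 308.9055])]
knob 0.064 [304.8825 273.5047] [array([304.6043, 253.6918]), array([283.6075, 273.4611]), array([305.1497, 292.5333]), array([326.155 , 273.5483])]
knob 0.104 [301.013  299.5482] [array([300.5654, 275.4428]), array([274.5412, 299.4959]), array([301.4387, 322.4719]), array([327.4808, 299.6005])]
knob 0.064 [304.7621 265.6764] [array([304.4791, 245.5361]), array([283.3138, 265.632 ]), array([305.0338, 285.013 ]), array([326.2078, 265.7208])]
```

```bash
python3 - <<'E'
from h import *
from plant import monitor
np.set_printoptions(precision=1,suppress=True)
c=imaging.calibration("scene"); s=monitor.get_state(); t=s['eef_pos']
z=lambda p:(proj(c,p)-[330,130]+.5)*3-.5
for dz in(-.034,-.017,0,.017,.034): print("tip",dz,z(t+[0,0,dz]))
k=np.array([.541,-.136,0])
for h in (.104,.085,.064): print("knob",h,z(k+[0,0,h]))
E
```

```text
tip -0.034 [275.9 285.3]
tip -0.017 [279.2 258.4]
tip 0 [282.5 230.9]
tip 0.017 [285.9 202.9]
tip 0.034 [289.4 174.3]
knob 0.104 [275.7 215.1]
knob 0.085 [272.  246.4]
knob 0.064 [268.  280.2]
```

```bash
python3 - <<'E'
from h import *
import cv2
np.set_printoptions(precision=1,suppress=True)
c=imaging.calibration("scene"); t=np.array([0.5476,-0.1779,0.1388])
for dz in(-.034,-.017,0,.017,.034): print("tip",dz,(proj(c,t+[0,0,dz])-[250,130]+.5)*2.5-.5)
a=cv2.imread("pics/s3.png")[100:320,180:400]; cv2.imwrite("pics/s3z.png",cv2.resize(a,None,fx=2.5,fy=2.5))
a=cv2.imread("pics/s1.png")[0:150,400:600]; cv2.imwrite("pics/s1z.png",cv2.resize(a,None,fx=3,fy=3))
E
```

```text
tip -0.034 [471.9 152.9]
tip -0.017 [475.1 129.3]
tip 0 [478.3 105.3]
tip 0.017 [481.6  80.7]
tip 0.034 [485.   55.7]
```

View pics/s3z.png

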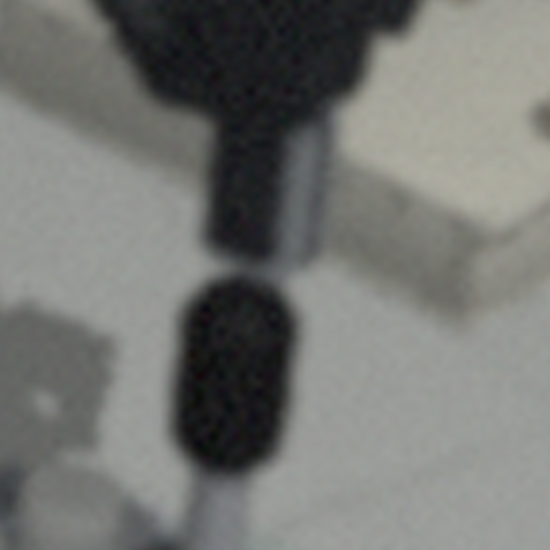

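View pics/s1z.png

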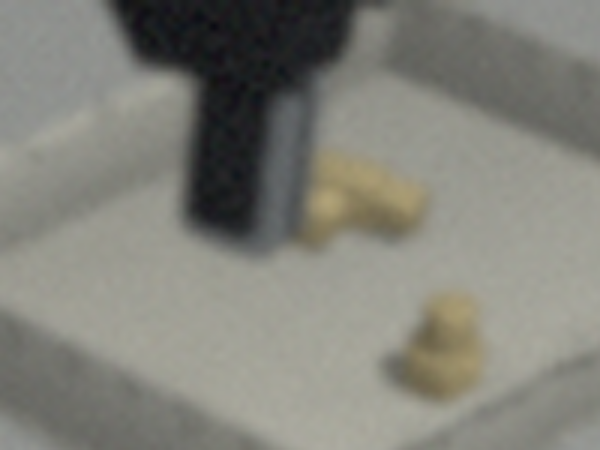

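The tips sit about 17 mm above the reported TCP height, not 17 mm below it. Both the scene and wrist views agree on this, and the fingers are in fact above the knob. I'll back off, lower by about 33 mm and verify before pushing.

Emit:
send_rows(rows=[[0.008, -0.03, 0, 0], [0.016, -0.06, 0, 0], [0.0217, -0.0805, 0, 0], [0.0217, -0.0805, -0.03, 0], [0.0217, -0.0805, -0.06, 0], [0.0217, -0.0805, -0.09, 0], [0.0217, -0.0805, -0.11, 0], [0.0217, -0.0805, -0.11, 0]])

```text
time: 6.85
eef_pos: [0.5501, -0.1695, 0.0553]
tcp_rot: [0.991, 0.132, -0.001, -0.0]
contact_force: [-0.5, 0.5, 0.4]
opening: 0.001
```

```bash
python3 - <<'E'
from plant import monitor, imaging
from h import *
import cv2
s=monitor.get_state(); t=s['eef_pos'];print(t,s['contact_force'])
im=imaging.read_camera("scene"); a=im[130:330,330:530,::-1]; cv2.imwrite("pics/s4.png",cv2.resize(a,None,fx=3,fy=3,interpolation=cv2.INTER_CUBIC))
c=imaging.calibration("scene")
for dz in(-.017,0,.017): print("tip",dz,(proj(c,t+[0,0,dz])-[330,130]+.5)*3-.5)
E
```

```text
[ 0.55012012 -0.16947155  0.0553494 ] [-0.53394752  0.52974237  0.44787694]
tip -0.017 [297.50414664 291.59379124]
tip 0 [300.9031464  265.44007735]
tip 0.017 [304.37035212 238.76155058]
```

View pics/s4.png

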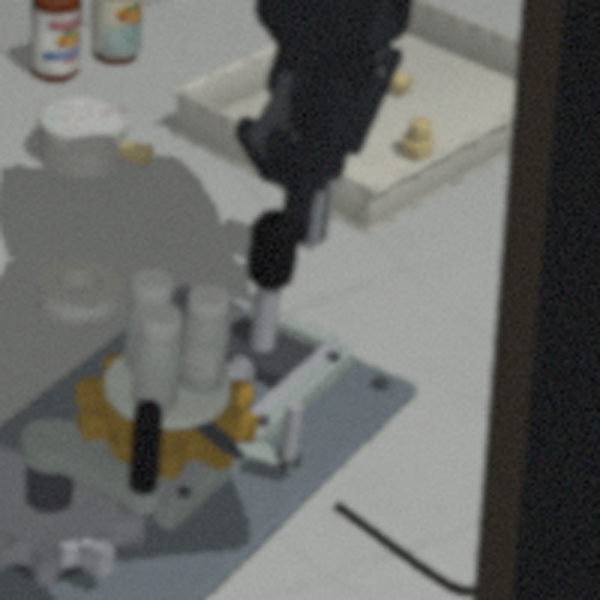

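The fingertip is at (318,240) in the crop, at about 0.072 m height and beside the knob. That confirms the offset, so I'll push now.

Emit:
send_rows(rows=[[-0.003, 0.0097, 0, 0], [-0.005, 0.0193, 0, 0], [-0.007, 0.0257, 0, 0], [-0.007, 0.0257, 0, 0]])

```text
time: 7.4
eef_pos: [0.5485, -0.162, 0.0563]
tcp_rot: [0.991, 0.132, 0.0, 0.0]
contact_force: [0.1, 0.2, -0.3]
opening: 0.003
```

Emit:
send_rows(rows=[[-0.002, 0.0064, 0, 0], [-0.0035, 0.0129, 0, 0], [-0.005, 0.0193, 0, 0], [-0.005, 0.0193, 0, 0]])

```text
time: 7.9
eef_pos: [0.5476, -0.1584, 0.0565]
tcp_rot: [0.991, 0.132, 0.001, 0.002]
contact_force: [0.9, -7.0, -1.9]
opening: 0.001
```

Emit:
send_rows(rows=[[-0.002, 0.0064, 0, 0], [-0.0035, 0.0129, 0, 0], [-0.005, 0.0193, 0, 0], [-0.007, 0.0257, 0, 0], [-0.0087, 0.0322, 0, 0], [-0.0087, 0.0322, 0, 0]])

```text
time: 8.65
eef_pos: [0.5455, -0.1504, 0.0566]
tcp_rot: [0.991, 0.132, 0.001, 0.004]
contact_force: [2.1, -11.0, -4.3]
opening: 0.001
```

Emit:
send_rows(rows=[[-0.002, 0.0064, 0, 0], [-0.0035, 0.0129, 0, 0], [-0.005, 0.0193, 0, 0], [-0.005, 0.0193, 0, 0]])

```text
time: 9.15
eef_pos: [0.5448, -0.1476, 0.0567]
tcp_rot: [0.991, 0.133, 0.002, 0.007]
contact_force: [2.8, -19.4, -7.6]
opening: 0.0
```

Emit:
send_rows(rows=[[-0.001, 0.0032, 0, 0], [-0.002, 0.0064, 0, 0], [-0.0025, 0.0097, 0, 0], [-0.0025, 0.0097, 0, 0]])

```text
time: 9.65
eef_pos: [0.5449, -0.1476, 0.0569]
tcp_rot: [0.991, 0.133, 0.003, 0.01]
contact_force: [4.5, -26.4, -11.6]
opening: -0.001
```

The position has stopped while the force rises to 26 N, so the knob is against its stop. I'll back off and check.

Emit:
send_rows(rows=[[0.005, -0.02, 0, 0], [0.012, -0.045, 0, 0], [0.02, -0.075, 0, 0], [0.02, -0.075, 0.1, 0], [0.02, -0.075, 0.25, 0], [0.02, -0.075, 0.4, 0], [0.02, -0.075, 0.4, 0]], jaw=0.4)

```text
time: 10.52
eef_pos: [0.5508, -0.1617, 0.1815]
tcp_rot: [0.991, 0.131, 0.004, 0.002]
contact_force: [0.1, 0.2, -1.3]
opening: 0.598
```

```bash
python3 - <<'E'
from plant import monitor, imaging
from h import *
import cv2
np.set_printoptions(precision=4,suppress=True)
s=monitor.get_state(); t=s['eef_pos'];print(t,s['contact_force'],s['time'],s['opening'])
c=imaging.calibration("wrist"); im=imaging.read_camera("wrist"); cv2.imwrite("pics/w5.png",im[:,:,::-1]); np.save("w5.npy",c['cam_to_world'])
im=imaging.read_camera("top"); a=im[215:345,265:445,::-1]; cv2.imwrite("pics/t5.png",cv2.resize(a,None,fx=4.4,fy=4.4,interpolation=cv2.INTER_CUBIC))
E
```

```text
[ 0.5508 -0.1617  0.1815] [ 0.1002  0.1676 -1.3054] 10.525 0.5980067916766939
```

View pics/w5.png

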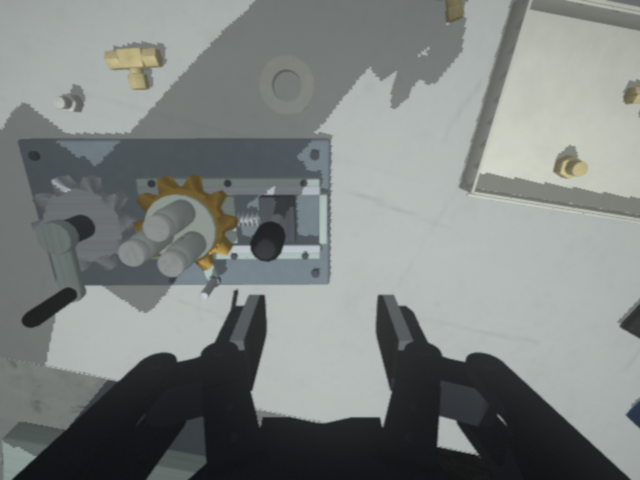

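View pics/t5.png

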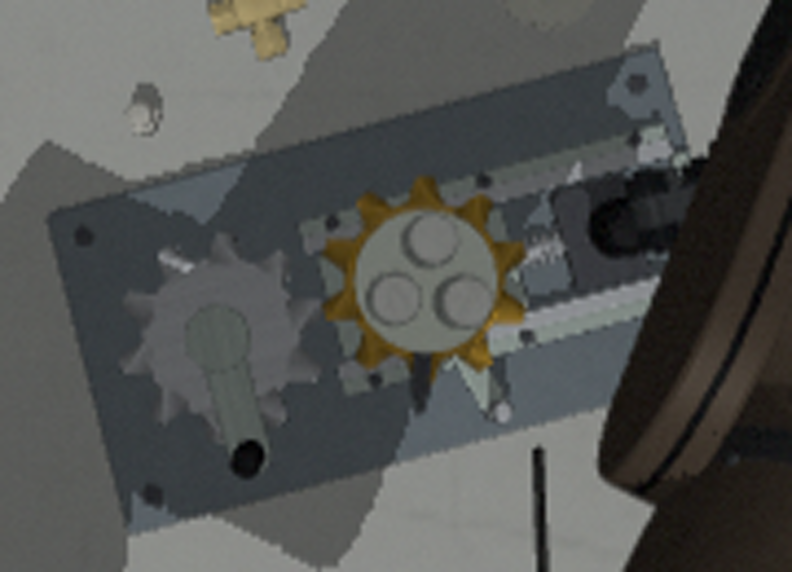

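The knob top has moved from 652 to 620 px in the top crop, which is about 13 mm, so it is home. The turntable only moved about 9 px, around 3.5 mm, so the teeth are tip to tip. Next I'll go above the crank handle.

Emit:
send_rows(rows=[[-0.05, 0.09, 0, 0], [-0.11, 0.2, 0, 0], [-0.175, 0.315, 0, 0], [-0.24, 0.43, 0, 0], [-0.3, 0.54, 0, 0], [-0.34, 0.61, -0.03, 0], [-0.359, 0.646, -0.07, 0], [-0.359, 0.646, -0.07, 0]], jaw=0.5)

```text
time: 11.62
eef_pos: [0.4387, 0.0338, 0.1527]
tcp_rot: [0.991, 0.132, -0.002, -0.001]
contact_force: [1.1, 0.2, -0.4]
opening: 0.499
```

```bash
python3 - <<'E'
from plant import monitor, imaging
from h import *
import cv2
np.set_printoptions(precision=4,suppress=True)
s=monitor.get_state(); t=s['eef_pos'];print(t,s['qpos'],s['contact_force'],s['time'],s['opening'])
c=imaging.calibration("wrist"); im=imaging.read_camera("wrist"); cv2.imwrite("pics/w6.png",im[:,:,::-1])
print(proj(c,[.443,.032,.121]),proj(c,[.443,.032,.08]),proj(c,[.4903,.0455,.076]))
print(c)
E
```

```text
[0.4387 0.0338 0.1527] [-0.1543 -0.1865  2.1875 -0.0002  1.1455  1.1518] [ 1.0562  0.2074 -0.3975] 11.625 0.4988543692704565
[327.0741 262.4699] [326.1828 239.799 ] [325.5434 169.4649]
{'intrinsics': array([[342.0766,   0.    , 320.8464],
       [  0.    , 342.0766, 238.4835],
       [  0.    ,   0.    ,   1.    ]]), 'cam_to_world': array([[ 0.262 ,  0.9112,  0.3179,  0.5206],
       [-0.9651,  0.248 ,  0.0847,  0.0566],
       [-0.0017, -0.329 ,  0.9443,  0.3106],
       [ 0.    ,  0.    ,  0.    ,  1.    ]])}
```

View pics/w6.png

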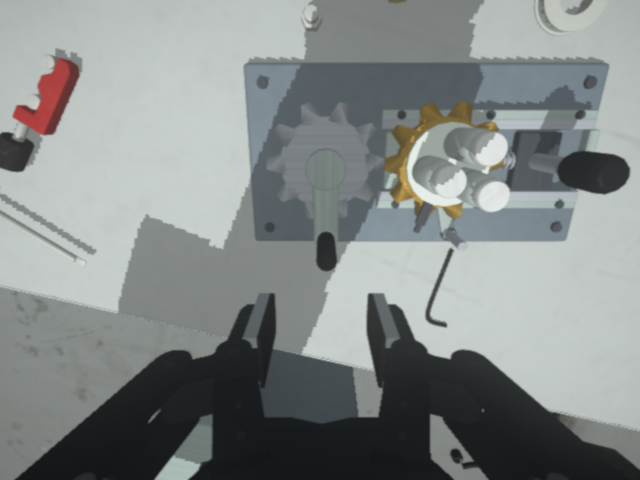

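The handle top is at (326,263), as predicted, and lies between the open fingers at 275 and 370. I'll descend and close gently.

Emit:
send_rows(rows=[[0, 0, -0.06, 0], [0, 0, -0.13, 0], [0, 0, -0.2, 0], [0, 0, -0.26, 0], [0, 0, -0.29, 0], [0, 0, -0.29, 0], [0, 0, -0.29, 0]])

```text
time: 12.55
eef_pos: [0.4413, 0.0329, 0.069]
tcp_rot: [0.991, 0.131, 0.001, 0.0]
contact_force: [0.4, -1.0, 0.1]
opening: 0.498
```

```bash
python3 - <<'E'
from plant import monitor, imaging
from h import *
import cv2
np.set_printoptions(precision=4,suppress=True)
s=monitor.get_state(); t=s['eef_pos'];print(t,s['qpos'],s['contact_force'],s['time'],s['opening'])
im=imaging.read_camera("scene"); a=im[130:330,270:470,::-1]; cv2.imwrite("pics/s7.png",cv2.resize(a,None,fx=3,fy=3,interpolation=cv2.INTER_CUBIC))
im=imaging.read_camera("wrist"); cv2.imwrite("pics/w7.png",im[:,:,::-1])
E
```

```text
[0.4413 0.0329 0.069 ] [-0.1555 -0.0551  2.2433 -0.      0.9519  1.152 ] [ 0.4238 -0.9608  0.1427] 12.55 0.49772812445586834
```

View pics/s7.png

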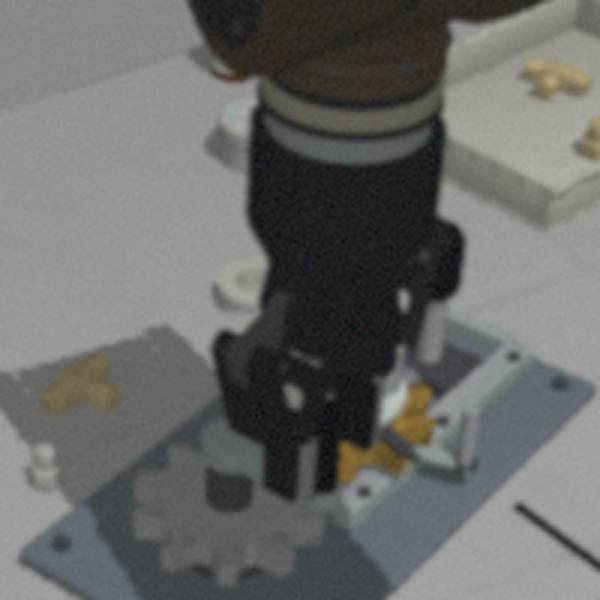

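View pics/w7.png

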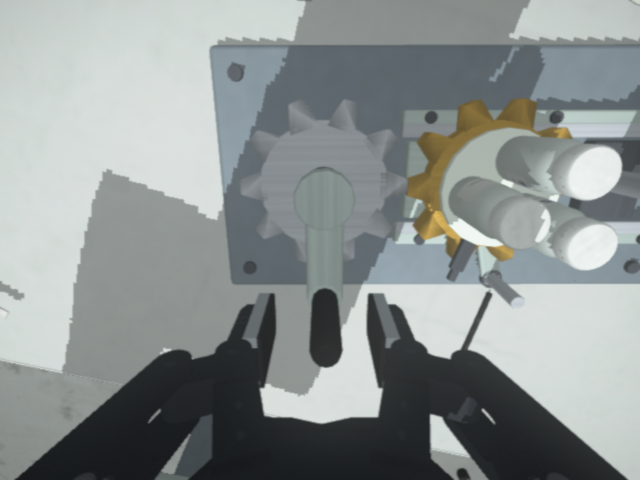

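The handle at (325,325) is centred between the pads, so I'll close with 20 N.

Emit:
send_rows(rows=[[0, 0, 0, 0], [0, 0, 0, 0], [0, 0, 0, 0], [0, 0, 0, 0], [0, 0, 0, 0]], jaw=1, newtons=20)

```text
time: 13.28
eef_pos: [0.4408, 0.0331, 0.0687]
tcp_rot: [0.991, 0.132, 0.0, 0.0]
contact_force: [-2.2, -1.4, 5.2]
opening: 0.142
```

```bash
python3 - <<'E'
from plant import monitor, imaging
from h import *
import cv2
np.set_printoptions(precision=4,suppress=True)
s=monitor.get_state(); t=s['eef_pos'];print(t,s['contact_force'],s['time'],s['opening'])
im=imaging.read_camera("wrist"); cv2.imwrite("pics/w8.png",im[:,:,::-1])
E
```

```text
[0.4408 0.0331 0.0687] [-2.1635 -1.4397  5.2009] 13.275 0.14183939996261857
```

View pics/w8.png

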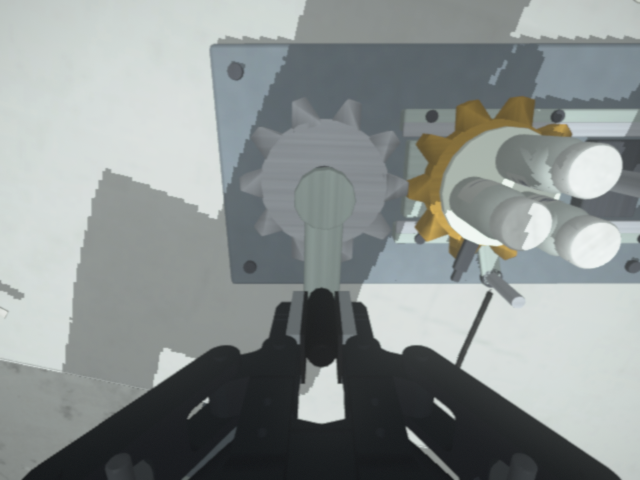

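```bash
cat > arc.py <<'E'
import numpy as np,sys
S=np.array([.4903,.0455])
def tab(t,degs):
    t=np.array(t)
    for d in degs:
        a=np.radians(d);R=np.array([[np.cos(a),-np.sin(a)],[np.sin(a),np.cos(a)]])
        v=(R@t-t)/.3; print(d,"[%.3f, %.3f, 0, %.4f]"%(v[0],v[1],d/360))
E
python3 -c "
from arc import *
tab([-.0485,-.0128],[-2.5,-5,-7.5,-10,-12.5,-15,-17.5,-20])"
```

```text
-2.5 [-0.002, 0.007, 0, -0.0069]
-5 [-0.003, 0.014, 0, -0.0139]
-7.5 [-0.004, 0.021, 0, -0.0208]
-10 [-0.005, 0.029, 0, -0.0278]
-12.5 [-0.005, 0.036, 0, -0.0347]
-15 [-0.006, 0.043, 0, -0.0417]
-17.5 [-0.005, 0.051, 0, -0.0486]
-20 [-0.005, 0.058, 0, -0.0556]
```

Emit:
send_rows(rows=[[-0.002, 0.007, 0.004, -0.0069], [-0.003, 0.014, 0.004, -0.0139], [-0.004, 0.021, 0.004, -0.0208], [-0.005, 0.029, 0.004, -0.0278], [-0.005, 0.036, 0.004, -0.0347], [-0.006, 0.043, 0.004, -0.0417], [-0.005, 0.051, 0.004, -0.0486], [-0.005, 0.058, 0.004, -0.0556], [-0.005, 0.058, 0.004, -0.0556]])

```text
time: 14.45
eef_pos: [0.4397, 0.0504, 0.0688]
tcp_rot: [0.999, -0.043, 0.001, 0.0]
contact_force: [4.9, -3.0, -5.2]
opening: 0.147
```

```bash
python3 - <<'E'
from plant import monitor, imaging
from h import *
import cv2
np.set_printoptions(precision=4,suppress=True)
s=monitor.get_state(); t=s['eef_pos'];print(t,s['contact_force'],s['time'],s['opening'])
im=imaging.read_camera("wrist"); cv2.imwrite("pics/w9.png",im[:,:,::-1])
E
```

```text
[0.4397 0.0504 0.0688] [ 4.9414 -3.0129 -5.1677] 14.45 0.14667624328625214
```

View pics/w9.png

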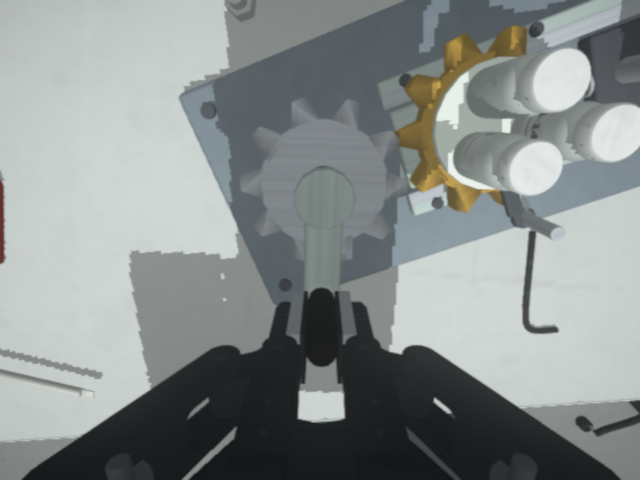

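```bash
python3 - <<'E'
from plant import monitor, imaging
import cv2
im=imaging.read_camera("top"); a=im[215:345,265:445,::-1]; cv2.imwrite("pics/t9.png",cv2.resize(a,None,fx=4.4,fy=4.4,interpolation=cv2.INTER_CUBIC))
a=cv2.imread("pics/w9.png")[20:270,240:560]; cv2.imwrite("pics/w9z.png",cv2.resize(a,None,fx=2.4,fy=2.4,interpolation=cv2.INTER_CUBIC))
E
```

```text
(no output)
```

View pics/w9z.png

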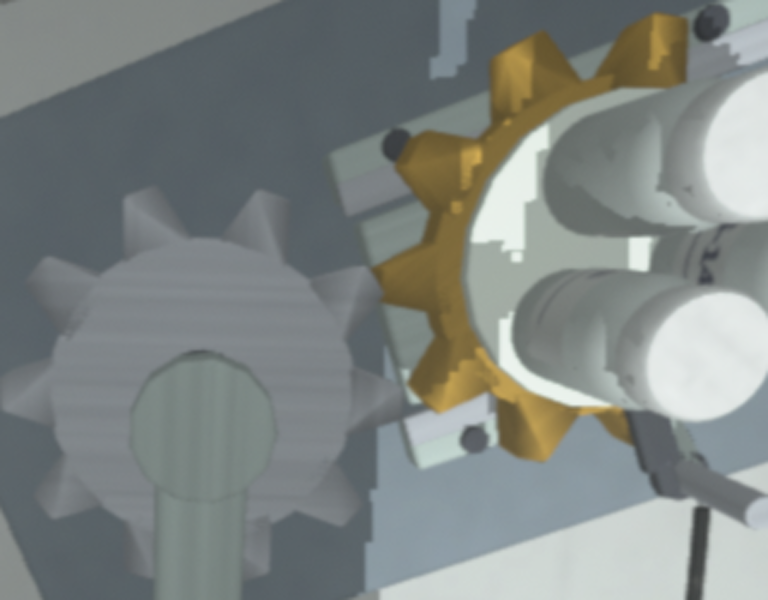

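View pics/t9.png

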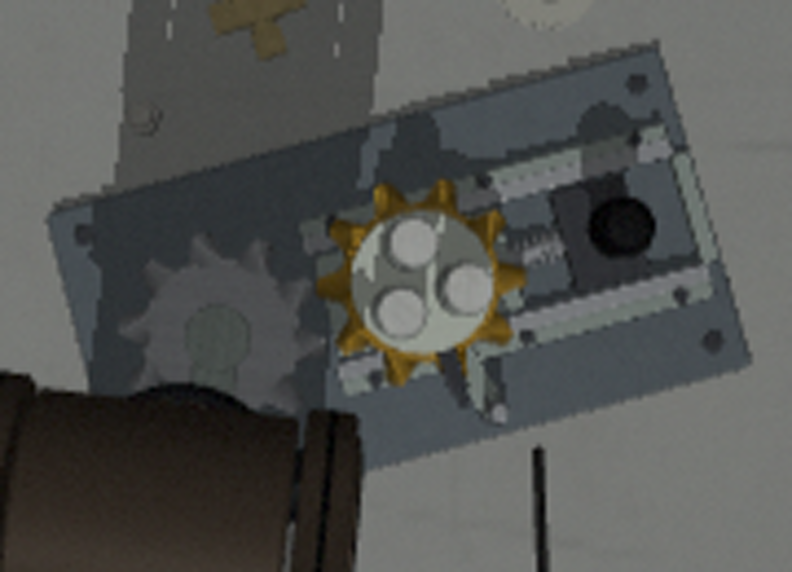

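The turntable was nudged round a little, but the platform centre is only at about 421 px in the crop, where full mesh would be about 403. So the teeth are tip beside tip and not yet in mesh. I'll rock back.

```bash
python3 -c "
from arc import *
a=np.radians(-20);t=np.array([-.0485,-.0128]);R=np.array([[np.cos(a),-np.sin(a)],[np.sin(a),np.cos(a)]])
tab(R@t,[2.5,5,7.5,10,12.5,15,17.5,20,25,30,35,40])"
```

```text
2.5 [-0.001, -0.007, 0, 0.0069]
5 [-0.001, -0.015, 0, 0.0139]
7.5 [-0.001, -0.022, 0, 0.0208]
10 [-0.000, -0.029, 0, 0.0278]
12.5 [0.001, -0.036, 0, 0.0347]
15 [0.002, -0.044, 0, 0.0417]
17.5 [0.003, -0.051, 0, 0.0486]
20 [0.005, -0.058, 0, 0.0556]
25 [0.009, -0.072, 0, 0.0694]
30 [0.015, -0.085, 0, 0.0833]
35 [0.021, -0.098, 0, 0.0972]
40 [0.029, -0.111, 0, 0.1111]
```

Emit:
send_rows(rows=[[-0.001, -0.007, 0, 0.0069], [-0.001, -0.015, 0, 0.0139], [-0.001, -0.022, 0, 0.0208], [0, -0.029, 0, 0.0278], [0.001, -0.036, 0, 0.0347], [0.002, -0.044, 0, 0.0417], [0.003, -0.051, 0, 0.0486], [0.005, -0.058, 0, 0.0556], [0.005, -0.058, 0, 0.0556]])

```text
time: 15.68
eef_pos: [0.4406, 0.0334, 0.0688]
tcp_rot: [0.991, 0.131, 0.001, -0.0]
contact_force: [3.4, -0.5, -5.6]
opening: 0.145
```

```bash
cat > snap.py <<'E'
import sys,cv2
from plant import monitor, imaging
from h import *
np.set_printoptions(precision=4,suppress=True)
n=sys.argv[1]
s=monitor.get_state(); print(s['eef_pos'],s['tcp_rot'],s['contact_force'],s['time'],s['opening'],s['qpos'][5])
im=imaging.read_camera("top"); a=im[215:345,265:445,::-1]; cv2.imwrite(f"pics/t{n}.png",cv2.resize(a,None,fx=4.4,fy=4.4,interpolation=cv2.INTER_CUBIC))
im=imaging.read_camera("wrist"); cv2.imwrite(f"pics/w{n}.png",im[:,:,::-1])
E
python3 snap.py 10
```

```text
[0.4406 0.0334 0.0688] [ 0.9914  0.1311  0.0006 -0.0003] [ 3.3504 -0.4849 -5.592 ] 15.675 0.14488023629235527 1.1522130542729183
```

View pics/t10.png

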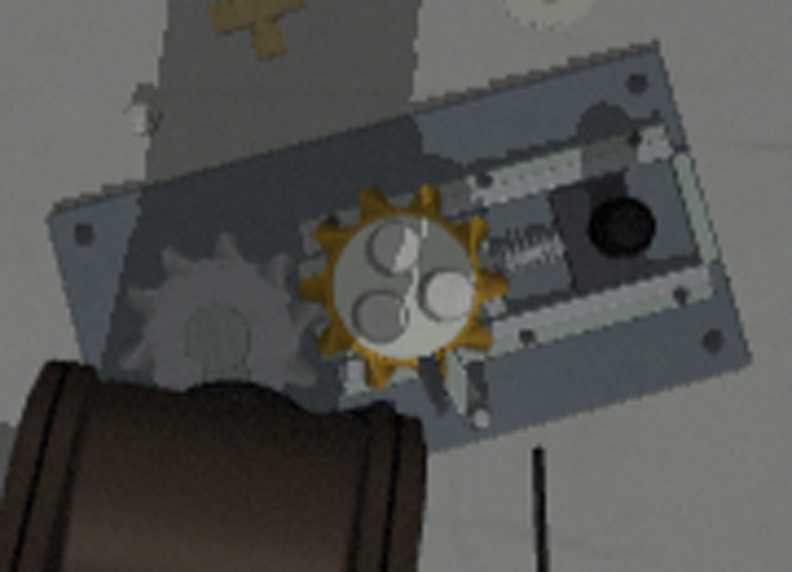

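View pics/w10.png

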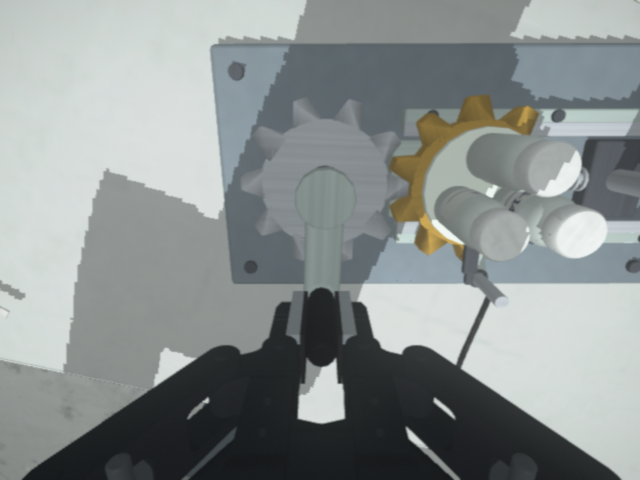

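It is now in mesh: the platform centre is at (402,289) in the top crop, matching full travel, and the teeth are interlocked. I'll measure the pointer and post angles.

```bash
python3 - <<'E'
import cv2
a=cv2.imread("pics/w10.png")[90:320,380:620]; cv2.imwrite("pics/w10z.png",cv2.resize(a,None,fx=3,fy=3,interpolation=cv2.INTER_CUBIC))
a=cv2.imread("pics/t10.png")[160:440,290:530]; cv2.imwrite("pics/t10z.png",cv2.resize(a,None,fx=2.1,fy=2.1,interpolation=cv2.INTER_CUBIC))
E
```

```text
(no output)
```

View pics/w10z.png

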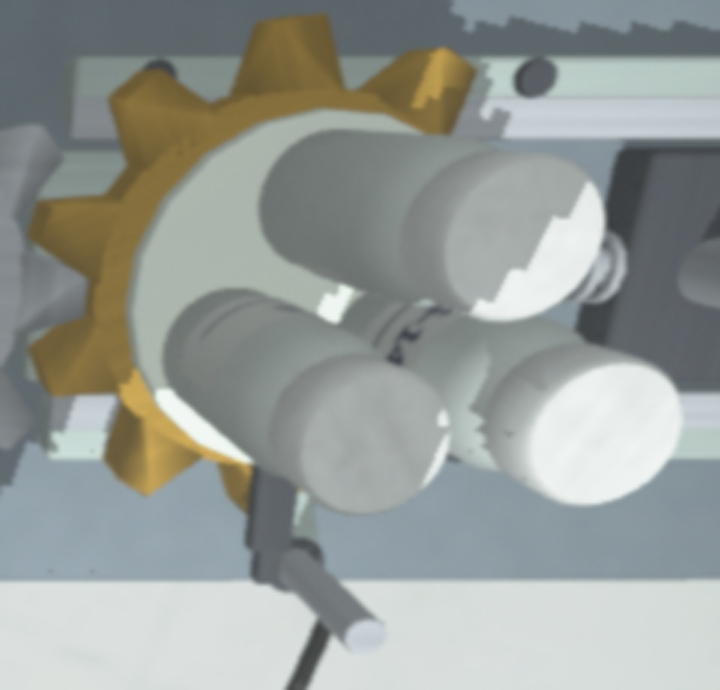

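View pics/t10z.png

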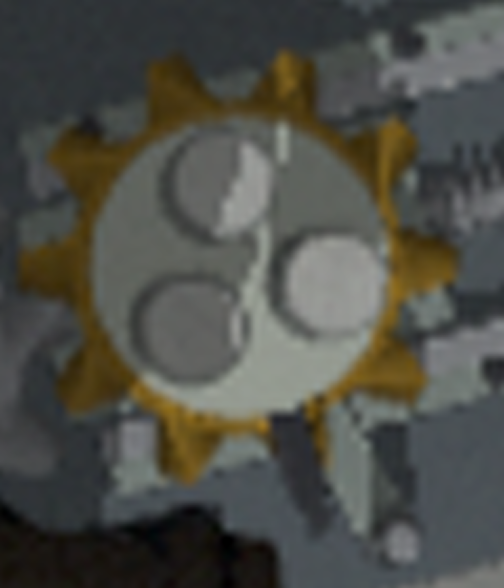

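```bash
python3 - <<'E'
from h import *
np.set_printoptions(precision=4,suppress=True)
c=imaging.calibration("top"); w=imaging.calibration("wrist")
def tz(u,v):
    u=(u+.5)/2.1-.5+290; v=(v+.5)/2.1-.5+160
    return (265+(u+.5)/4.4-.5,215+(v+.5)/4.4-.5)
wz=lambda u,v:((u+.5)/3-.5+380,(v+.5)/3-.5+90)
A=onz(c,tz(241,267),.053)
def rep(n,p): d=p[:2]-A[:2]; print(n,p,np.linalg.norm(d),np.degrees(np.arctan2(d[1],d[0]))%360)
print(A)
rep("T ptr",onz(c,tz(318,530),.046)); rep("T post",onz(c,tz(402,541),.060))
rep("W ptr",onz(w,wz(266,575),.046)); rep("W post",onz(w,wz(366,633),.060))
E
```

```text
[ 0.5113 -0.0343  0.053 ]
T ptr [ 0.4576 -0.0499  0.046 ] 0.05593974487900643 196.17908088421177
T post [ 0.4561 -0.0659  0.06  ] 0.06359732039610307 209.8294706867852
W ptr [ 0.4587 -0.0502  0.046 ] 0.054994637754561974 196.8167074286757
W post [ 0.4574 -0.0643  0.06  ] 0.061735184848798 209.13602295431403
```

The axis is at (0.511,-0.034), matching the knob-home mesh position. The pointer is about 13° clockwise of the post, so I'll turn the crank clockwise about 13°.

Emit:
send_rows(rows=[[-0.002, 0.007, 0, -0.0069], [-0.003, 0.014, 0, -0.0139], [-0.004, 0.021, 0, -0.0208], [-0.005, 0.029, 0, -0.0278], [-0.005, 0.036, 0, -0.0347], [-0.005, 0.037, 0, -0.0361], [-0.005, 0.037, 0, -0.0361], [-0.005, 0.037, 0, -0.0361]])

```text
time: 16.77
eef_pos: [0.4394, 0.0441, 0.0688]
tcp_rot: [1.0, 0.018, 0.001, 0.0]
contact_force: [6.0, -1.6, -7.3]
opening: 0.146
```

```bash
python3 snap.py 11; python3 - <<'E'
import cv2
a=cv2.imread("pics/w11.png")[60:320,380:640]; cv2.imwrite("pics/w11z.png",cv2.resize(a,None,fx=2.3,fy=2.3,interpolation=cv2.INTER_CUBIC))
a=cv2.imread("pics/t11.png")[160:440,290:530]; cv2.imwrite("pics/t11z.png",cv2.resize(a,None,fx=2.1,fy=2.1,interpolation=cv2.INTER_CUBIC))
E
```

```text
[0.4394 0.0441 0.0688] [0.9998 0.0184 0.0009 0.0003] [ 6.0489 -1.5583 -7.2543] 16.775 0.14613512513218416 1.4041003730966735
```

View pics/w11z.png

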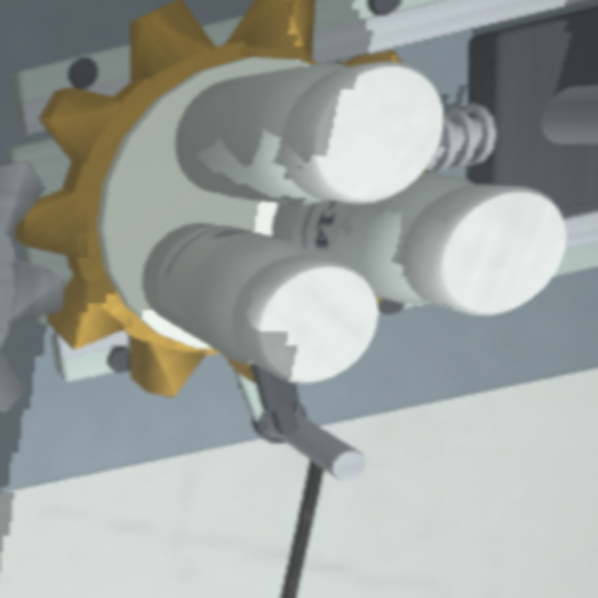

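View pics/t11z.png

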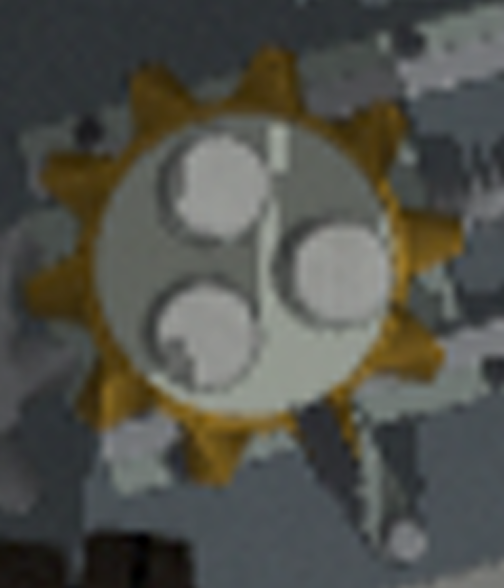

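```bash
python3 - <<'E'
from h import *
import cv2
np.set_printoptions(precision=4,suppress=True)
c=imaging.calibration("top"); w=imaging.calibration("wrist")
def tz(u,v):
    u=(u+.5)/2.1-.5+290; v=(v+.5)/2.1-.5+160
    return (265+(u+.5)/4.4-.5,215+(v+.5)/4.4-.5)
wz=lambda u,v:((u+.5)/2.3-.5+380,(v+.5)/2.3-.5+60)
A=onz(c,tz(245,264),.053)
def rep(n,p): d=p[:2]-A[:2]; print(n,p,np.linalg.norm(d),np.degrees(np.arctan2(d[1],d[0]))%360)
print(A)
rep("T ptr",onz(c,tz(360,525),.046)); rep("T post",onz(c,tz(407,539),.060))
rep("W post",onz(w,wz(348,464),.060)); rep("W ptr",onz(w,wz(297,412),.046))
P=onz(w,wz(348,464),.060)
u=(P-A)[:2]/np.linalg.norm((P-A)[:2]); I=np.r_[A[:2]+.057*u,.046]; q=proj(w,I); print("index in w11z",(q-[380,60]+.5)*2.3-.5)
for z in (.02,.03,.046): print((proj(w,[P[0],P[1],z])-[380,60]+.5)*2.3-.5)
a=cv2.imread("pics/w11.png")[200:290,460:570]; cv2.imwrite("pics/w11y.png",cv2.resize(a,None,fx=6,fy=6,interpolation=cv2.INTER_CUBIC))
print((q-[460,200]+.5)*6-.5)
E
```

```text
[ 0.5119 -0.0351  0.053 ]
T ptr [ 0.4586 -0.0585  0.046 ] 0.058217479521220396 203.67200526858315
T post [ 0.4565 -0.0669  0.06  ] 0.06387391340999991 209.88063707548193
W post [ 0.4573 -0.0655  0.06  ] 0.06249558208247513 209.09886721429908
W ptr [ 0.4649 -0.0594  0.046 ] 0.052886922665599655 207.32576382191513
index in w11z [308.4809 423.3854]
[264.206  408.3857]
[282.3127 420.4032]
[314.9552 442.0681]
[325.5372 265.2881]
```

View pics/w11y.png

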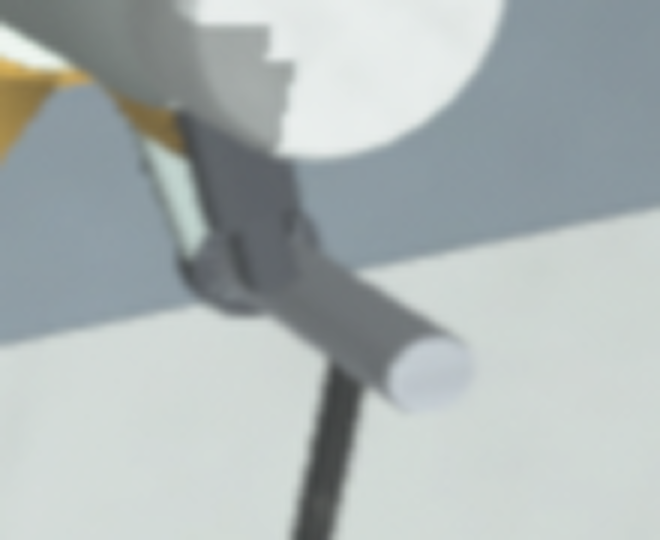

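```bash
python3 - <<'E'
from h import *
w=imaging.calibration("wrist"); A=np.array([.5117,-.0347])
for uv in [(275,283),(255,290),(297,278)]:
  for z in (.046,.048):
    p=onz(w,((uv[0]+.5)/6-.5+460,(uv[1]+.5)/6-.5+200),z); d=p[:2]-A; print(uv,z,p,np.linalg.norm(d),np.degrees(np.arctan2(d[1],d[0]))%360)
E
```

```text
(275, 283) 0.046 [ 0.46016885 -0.0584482   0.046     ] 0.056740077175852284 204.74267563099846
(275, 283) 0.048 [ 0.46086282 -0.05726914  0.048     ] 0.05562179878417979 203.9388040027462
(255, 290) 0.046 [ 0.45940162 -0.05671289  0.046     ] 0.056742295258491456 202.82669509103204
(255, 290) 0.048 [ 0.46010406 -0.05555299  0.048     ] 0.05565058756230454 202.00656588680002
(297, 278) 0.046 [ 0.46074259 -0.06041046  0.046     ] 0.05707613912594681 206.77313450217352
(297, 278) 0.048 [ 0.46143023 -0.05920974  0.048     ] 0.05592653471440397 205.99220104905473
```

Backlash took up part of that turn. The pointer is now at about 204.4° and the post at about 209.5°, so 5° more is needed.

```bash
python3 -c "
from arc import *
a=np.radians(-13);t=np.array([-.0485,-.0128]);R=np.array([[np.cos(a),-np.sin(a)],[np.sin(a),np.cos(a)]])
tab(R@t,[-1.7,-3.4,-5])"
```

```text
-1.7 [-0.000, 0.005, 0, -0.0047]
-3.4 [-0.000, 0.010, 0, -0.0094]
-5 [0.000, 0.015, 0, -0.0139]
```

Emit:
send_rows(rows=[[0, 0.005, 0, -0.0047], [0, 0.01, 0, -0.0094], [0, 0.015, 0, -0.0139], [0, 0.015, 0, -0.0139], [0, 0.015, 0, -0.0139]])

```text
time: 17.5
eef_pos: [0.4395, 0.0487, 0.0689]
tcp_rot: [1.0, -0.025, 0.001, 0.0]
contact_force: [6.2, -1.7, -7.1]
opening: 0.144
```

```bash
python3 snap.py 12; python3 - <<'E'
import cv2
a=cv2.imread("pics/w12.png")[190:280,470:580]; cv2.imwrite("pics/w12y.png",cv2.resize(a,None,fx=6,fy=6,interpolation=cv2.INTER_CUBIC))
a=cv2.imread("pics/t12.png")[160:440,290:530]; cv2.imwrite("pics/t12z.png",cv2.resize(a,None,fx=2.1,fy=2.1,interpolation=cv2.INTER_CUBIC))
E
```

```text
[0.4395 0.0487 0.0689] [ 0.9997 -0.0253  0.0012  0.0002] [ 6.1549 -1.6585 -7.1062] 17.5 0.1443304200562317 1.5018892130354256
```

View pics/w12y.png

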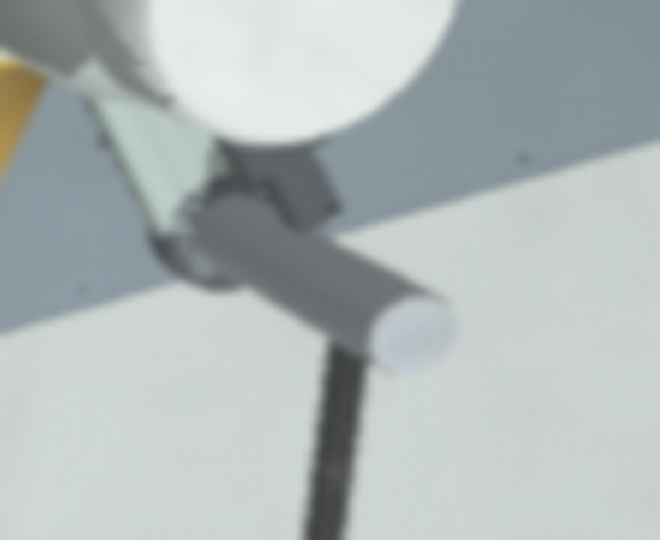

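View pics/t12z.png

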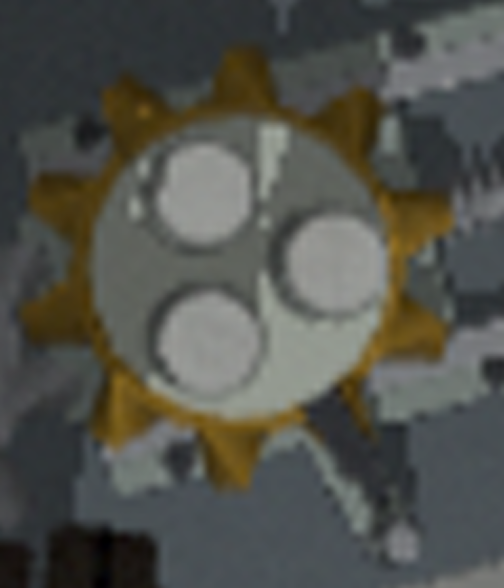

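```bash
python3 - <<'E'
from h import *
w=imaging.calibration("wrist");c=imaging.calibration("top")
wy=lambda uv:((uv[0]+.5)/6-.5+470,(uv[1]+.5)/6-.5+190)
def tz(u,v):
    u=(u+.5)/2.1-.5+290; v=(v+.5)/2.1-.5+160
    return (265+(u+.5)/4.4-.5,215+(v+.5)/4.4-.5)
At=onz(c,tz(240,265),.053)[:2]; print(At)
for A in (np.array([.5117,-.0347]),At):
  f=lambda n,p:print(n,p,np.linalg.norm(p[:2]-A),np.degrees(np.arctan2(*(p[:2]-A)[::-1]))%360)
  f("ptr R",onz(w,wy((332,213)),.046)); f("post",onz(w,wy((415,335)),.060)); f("postT",onz(c,tz(403,541),.060))
def vial(ps): 
  P=[onz(c,tz(*p),.105)[:2] for p in ps]; return P
V=[vial([(215,187),(187,328),(332,285)]),vial([(220,187),(203,333),(342,272)]),vial([(205,193),(210,342),(336,264)])]
for i in (0,1,2):
  m=np.mean(V[i],0); print(m,[np.degrees(np.arctan2(*(p-m)[::-1]))%360 for p in V[i]])
E
```

```text
[ 0.5117052  -0.03406908]
ptr R [ 0.46352364 -0.06446112  0.046     ] 0.05662760917013551 211.7058441467238
post [ 0.45663931 -0.06471785  0.06      ] 0.06271164667008602 208.59822535994067
postT [ 0.45612526 -0.0661059   0.06      ] 0.06383479984383506 209.4712689701762
ptr R [ 0.46352364 -0.06446112  0.046     ] 0.05696611875304175 212.24296646358448
post [ 0.45663931 -0.06471785  0.06      ] 0.0630206214767113 209.099591449327
postT [ 0.45612526 -0.0661059   0.06      ] 0.06415205842808887 209.95956318349823
[ 0.51096955 -0.03274139] [np.float64(19.99522997448943), np.float64(136.41742378970503), np.float64(258.0050321603485)]
[ 0.51147809 -0.03473614] [np.float64(24.036271772029433), np.float64(142.59431655608924), np.float64(264.59746024439096)]
[ 0.51103244 -0.03383357] [np.float64(31.3877054815807), np.float64(151.4838050319104), np.float64(271.3932167922734)]
```

The pointer centre is now at about 209.8° and the post at about 209.3°, so they are aligned within measuring error. I'll let go and retreat upwards.

Emit:
send_rows(rows=[[0, 0, 0, 0], [0, 0, 0, 0], [0, 0, 0, 0], [0, 0, 0.05, 0], [0, 0, 0.12, 0], [0, 0, 0.22, 0], [0, 0, 0.33, 0], [0, 0, 0.4, 0], [0, 0, 0.4, 0]], jaw=0.5)

```text
time: 18.73
eef_pos: [0.4405, 0.0487, 0.1925]
tcp_rot: [1.0, -0.025, 0.003, 0.0]
contact_force: [0.1, 0.4, 0.5]
opening: 0.499
```

```bash
python3 snap.py 13; python3 -c "
from h import *
w=imaging.calibration('wrist');print(w['cam_to_world'][:3,3],proj(w,[.4622,-.0629,.046]))"
```

```text
[0.4405 0.0487 0.1925] [ 0.9997 -0.0252  0.0029  0.0003] [0.0752 0.4203 0.4813] 18.725 0.4988552601823524 1.5017126122731321
[0.52258305 0.0457222  0.34755174] [446.60058468 186.54009544]
```

View pics/w13.png

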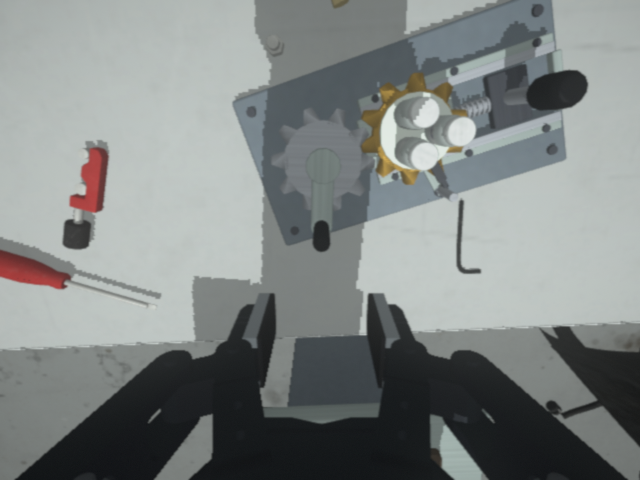

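View pics/t13.png

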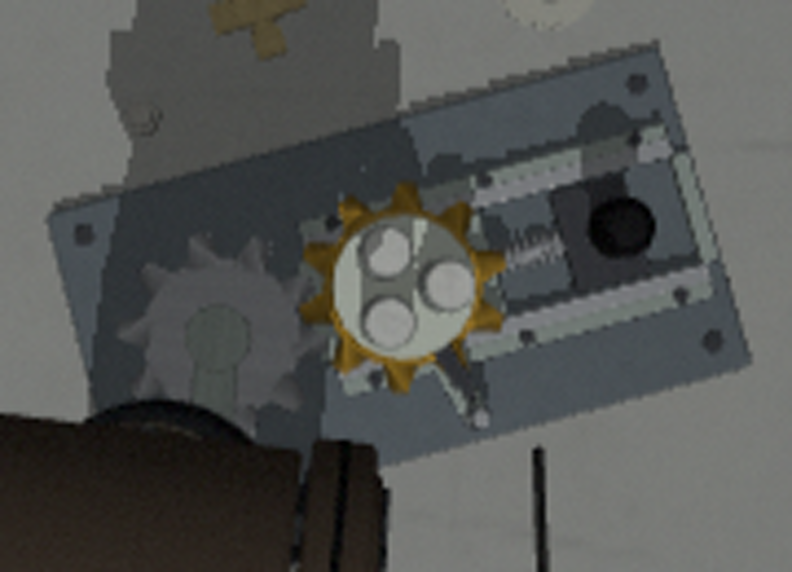

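The crank is free and both fingers are clear of it. I'll bring the wrist camera over the pointer for a close check, keeping the tips above 0.16 m.

Emit:
send_rows(rows=[[0, -0.06, 0, 0], [0, -0.14, 0, 0], [0, -0.22, 0, 0], [0, -0.3, -0.03, 0], [0, -0.36, -0.08, 0], [0, -0.367, -0.12, 0], [0, -0.367, -0.12, 0], [0, -0.367, -0.12, 0]])

```text
time: 19.82
eef_pos: [0.439, -0.0607, 0.1534]
tcp_rot: [1.0, -0.025, -0.0, -0.0]
contact_force: [-0.0, 0.8, -1.1]
opening: 0.499
```

```bash
python3 - <<'E'
from h import *
from plant import monitor
import cv2
np.set_printoptions(precision=4,suppress=True)
w=imaging.calibration('wrist'); s=monitor.get_state(); im=imaging.read_camera('wrist'); w2=imaging.calibration('wrist')
print(s['eef_pos'],s['time'],abs(w2['cam_to_world']-w['cam_to_world']).max())
q=proj(w,[.4622,-.0629,.046]); print(q)
np.save("w14.npy",w['cam_to_world'])
cv2.imwrite("pics/w14.png",im[:,:,::-1])
u,v=int(q[0])-55,int(q[1])-75
a=im[v:v+110,u:u+130,::-1]; cv2.imwrite("pics/w14z.png",cv2.resize(a,None,fx=5,fy=5,interpolation=cv2.INTER_CUBIC)); print(u,v)
E
```

```text
[ 0.439  -0.0607  0.1534] 19.825 0.0007324365286953682
[323.4534 202.016 ]
268 127
```

View pics/w14.png

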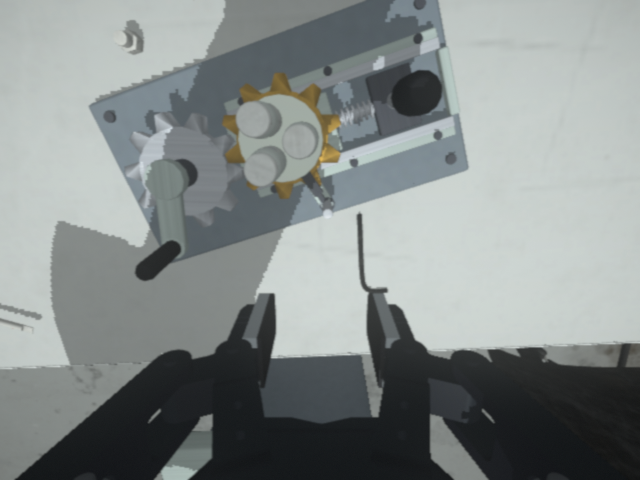

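View pics/w14z.png

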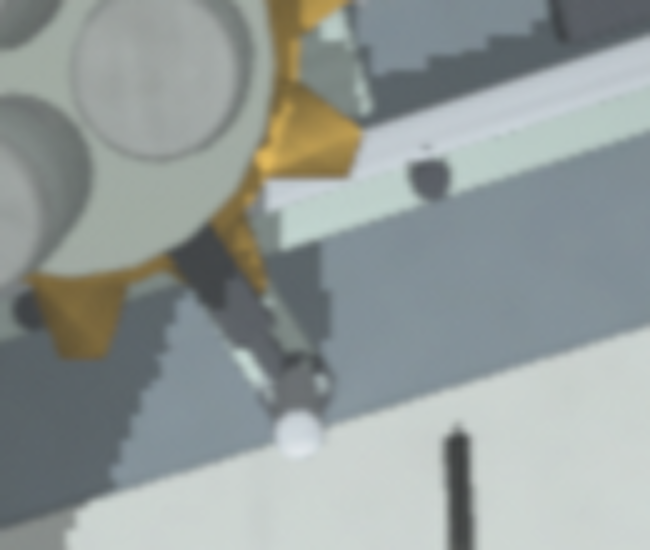

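```bash
python3 - <<'E'
import cv2
im=cv2.imread("pics/w14.png")
a=im[127+40:127+95,268+25:268+75]; a=cv2.resize(a,None,fx=11,fy=11,interpolation=cv2.INTER_CUBIC); a=cv2.convertScaleAbs(a,alpha=1.6,beta=-40); cv2.imwrite("pics/w14y.png",a)
a=im[60:230,210:370]; cv2.imwrite("pics/w14x.png",cv2.resize(a,None,fx=3.5,fy=3.5,interpolation=cv2.INTER_CUBIC))
E
```

```text
(no output)
```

View pics/w14y.png

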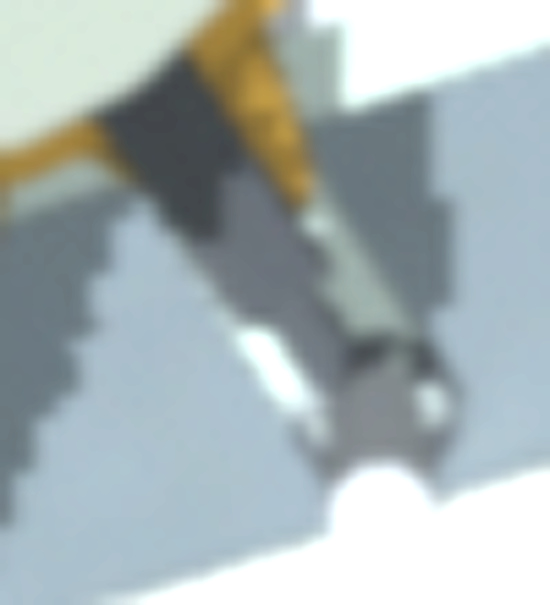

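View pics/w14x.png

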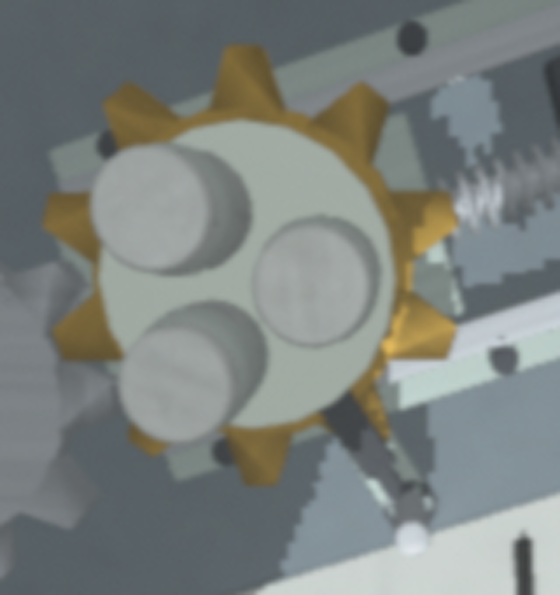

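```bash
python3 - <<'E'
from h import *
np.set_printoptions(precision=4,suppress=True)
w=imaging.calibration('wrist')
y=lambda u,v:((u+.5)/11-.5+293,(v+.5)/11-.5+167)
x=lambda u,v:((u+.5)/3.5-.5+210,(v+.5)/3.5-.5+60)
A=onz(w,x(247,274),.053)[:2]; print(A)
for B in (A,np.array([.5117,-.0344])):
  f=lambda n,p:print(n,p,np.linalg.norm(p[:2]-B),np.degrees(np.arctan2(*(p[:2]-B)[::-1]))%360)
  f("post",onz(w,y(382,515),.060))
  f("base",onz(w,y(147,87),.046)); f("mid",onz(w,y(268,268),.046)); f("tip",onz(w,y(338,378),.046))
C=onz(w,y(382,515),.060)[:2]
print("predicted index px", [(proj(w,np.r_[A+r*(C-A)/np.linalg.norm(C-A),.046])-[293,167]+.5)*11-.5 for r in (.03,.045,.057)])
E
```

```text
[ 0.5131 -0.0339]
post [ 0.4567 -0.0656  0.06  ] 0.06465764999543717 209.3548687671826
base [ 0.4848 -0.0505  0.046 ] 0.032797052738882275 210.49219240808168
mid [ 0.4716 -0.0583  0.046 ] 0.04815726263559043 210.5136146126078
tip [ 0.4633 -0.0629  0.046 ] 0.05759115555115427 210.30953041602163
post [ 0.4567 -0.0656  0.06  ] 0.06320757859043333 209.5270085726856
base [ 0.4848 -0.0505  0.046 ] 0.03135151355367256 210.89178710518132
mid [ 0.4716 -0.0583  0.046 ] 0.04671155711341845 210.78247366937342
tip [ 0.4633 -0.0629  0.046 ] 0.05614457216954031 210.5279589956136
predicted index px [array([117.518 ,  58.0408]), array([232.7489, 238.1164]), array([322.4124, 378.2371])]
```

The close view puts the pointer tip at about 210.4° and the post at about 209.4°, so they agree within 1°, or roughly 1 mm, which is inside the measuring error. The teeth are interlocked, the knob is still home and the gripper is in free air, so I'll hand in.

```bash
python3 - <<'E'
from plant import monitor, imaging, workorder
s=monitor.get_state(); print(s['time'],s['contact_force'],abs(s['dq']).max())
print(workorder.sign_off())
E
```

```text
19.875 [ 1.09119531 -0.15278624 -0.57643703] 0.005253719779206227
the job is handed in; nothing more can be done
None
```

The turntable is in gear and its pointer stands at the index post. I handed the job in at 19.9 s with the gripper open and touching nothing.

- **Knob:** I pushed it home with the closed fingers until it stopped moving while the force rose to 26 N. The images show about 13 mm of travel, and it was still there at the last look.
- **Mesh:** I rocked the crank 20° clockwise and back. The first swing only nudged the turntable round, and the teeth dropped into mesh on the way back.
- **Pointer:** I then turned the crank 18° clockwise, of which about 5° was backlash, let go and backed away.

**Last checks:** The final close wrist picture puts the pointer at about 210.4° and the post at about 209.4°. The pointer may therefore be about 1° (1 mm) past the post, which is within my measuring error, so I left it. The turntable axis measured at the full-mesh position. I never came near the loose parts, and those in view had not visibly moved.

**Disagreement with the description:** The fingertips sat about 17 mm above the reported TCP height, not 17 mm below it. Because of this, my first approach passed over the knob without touching it. Two camera views confirmed the difference, and I corrected for it before pushing.

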